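# Switch the sorting gate and feed the grinding balls down the other chute

## Robot

A 6-joint arm with a two-finger parallel gripper is mounted at the origin on the work surface. World frame = base frame: x ahead of the robot, y to its left, z up, the work surface at z = 0. Lengths are in m, angles in degrees, forces in N, time in s.
With the tool pointing down it reaches from about 0.4 to 0.825 m from the base axis. Payload 7 kg.
Tool frame: the origin (TCP) lies midway between the tips of the shut fingers; the grasp point (between the pads) lies 19 mm behind it; z points along the fingers, y is the line along which they close (so a half turn about z gives the same grasp; the last joint's range is limited). The gripper opens to 88 mm and grips with 3 to 60 N. Pads are 19 mm wide; open, the fingers measure 130 mm over their backs; the gripper's body (78 mm by 193 mm) begins 47 mm behind the grasp point.
Start: joints at [-47.091, 20.546, 0.682, 0, -70.136, -16.507], TCP at [0.3, -0.605, 0.227] pointing down, gripper open.
Joint ranges: [-176.03, 176.03], [-82.01, 121.73], [-58.28, 71.71], [-173.87, 95.51], [-174.79, -0.11], [-173.66, 173.66]. Speed limits (degrees/s): [136.94, 136.94, 172.46, 180, 180, 180].

## Interface

Orientations are given as a 3x3 rotation matrix whose columns are the frame's x, y, z axes.
In Python, from rig import robot gives the robot as it stands. Calls block until the motion is done:
- robot.goto(position, orientation): joint-space move of the TCP to a pose.
- robot.servo_line(position, ori=None, speed=0.15): straight line of the TCP; ori=None keeps the orientation; speed is the mean speed in m/s.
- robot.movej(angles): joint-space move.
- robot.move_gripper(opening): opening from 0.0 (shut) to 1.0 (fully open); the grip force is fixed at half the most; returns when the fingers have stopped.
- robot.dwell(seconds).
- robot.ik(position, orientation): joint angles nearest the present ones, or None.
- robot.grab_frame(name): name is "scene" or "top"; returns (picture, depth): 384x512x3 uint8, red, green, blue; 384x512 float32, m along the optical axis (not along the pixel's ray), 0 where there is no reading.
- robot.camera_info(name): a dict with "vfov" (degrees; the focal length in pixels is half the picture's height over the tangent of half this angle, whatever the lens; pixels are square), "cx", "cy" (the principal point, pixels), "view" (4x4, takes a point from world to camera coordinates). Camera axes: x right, y down, z forward; pixel columns grow to the right and rows downward; lengths in m; the calibration is good to about 2 mm. A picture is of the moment at which its call begins. camera_info takes no time and is no camera call.
A pose or a line that the arm cannot do raises robot.Unreachable and nothing moves.
- robot.job_done(): hands the job in; it is judged then, once.
Readings, each from a call of its own:
- robot.read_t(): time.
- robot.read_qpos(): joint angles.
- robot.read_qvel(): joint speeds.
- robot.read_effort(): joint torques, N m.
- robot.read_position(): TCP position.
- robot.read_tcp_rot(): TCP orientation.
- robot.read_force(): force on the tool from outside, world axes, zero at the start.
- robot.read_ft_torque(): the same for the moment, N m.
- robot.read_grip_width(): opening from 0.0 (shut) to 1.0 (fully open).
- robot.read_finger_force(): force on a finger pad.
Only numpy, scipy, OpenCV 4.12 (cv2) and the standard library are available. Lean on these libraries where they do the work, as an engineer would, in place of code of your own. Each camera call takes 0.05 s, during which the arm holds its last target. There are 200 camera calls.

## Task

The yellow seesaw gate of the sorting stand is tipped towards one chute: press the raised red paddle down with your fingertips so that the gate rocks right over to the other side, then push the black tab of the lane stop sideways to the left (as the robot faces it) until it is fully open, so that all three white balls roll down that other chute into its tray. Nothing is to be picked up, and do not touch the balls or disturb the other things on the bench.

Things in the scene. Friction and masses are not known exactly. Their poses are not given: they have to be found in the camera images.
- stand: fixed sorting stand; origin on the bench under the middle of the gate's pivot. +x points up the blue feed lane, away from the robot; +y to the left along the gate. Turned at most 0.35 rad; nothing on it is above 250 mm. Trays reach y = +-277 mm; the lane (38 mm wide) lies over x = 26 to 226 mm, floor 145 mm high at its lower end, 185 at its upper
- gate (a joint): tilt of the yellow seesaw gate, a 200 mm long open-ended trough along stand y, pivot 95 mm high. rad: +0.25 = left (+y) end down, feeds left; -0.25 = right end down, feeds right. Starts fully tipped to either side. Top-heavy (dark weight bar at mid-front; under 1 N at a paddle): rests at either stop; pressed past level it falls the rest of the way. Its front wall is at stand x = -28 mm, top 60 mm above the pivot
- paddle_left (a point): middle of the top face of the red left paddle, 54 x 54 mm, 5 thick, fixed to the front (robot side) of the gate; 85 mm left of the pivot, 58 mm in front of it (stand x -58), 28 above it when level; moves about 42 mm up and down
- paddle_right (a point): the same for the right paddle, 85 mm right of the pivot
- stop (a joint): slide of the lane stop, m: 0 = closed (a 40 mm wide steel plate across the lane holds the balls), grows to 0.048 as it is pushed towards stand +y (left), fully open; it stays where it is left (about 1.5 N of friction). Balls roll once it is past about 0.032
- stop_tab (a point): middle of the top of the black tab standing on the stop plate, 26 mm (x) by 10 mm (y), 52 high, top 249 mm above the bench; its lower end is 42 mm above the foot of the stop. It stands over the lane, 72 mm behind the pivot along stand +x. The balls' tops lie about 45 mm and more below its top
- tray_left (a point): middle of the inner floor of the green tray under the left chute, 102 x 102 mm inside, walls 40 high; axes as the stand's
- tray_right (a point): the same for the orange tray under the right chute
- ball0_center (a point): centre of white ceramic grinding ball 0, 25 mm, 31 g, lying in the lane behind the stop (first in the row)
- ball1_center (a point): centre of white ceramic grinding ball 1, 25 mm, 31 g, lying in the lane behind the stop (second in the row)
- ball2_center (a point): centre of white ceramic grinding ball 2, 25 mm, 31 g, lying in the lane behind the stop (third in the row)
- crucible_a: white ceramic crucible, 42 mm across, 42 high, standing behind the stand's left chute; bystander, leave alone; origin at the middle of its underside
- crucible_b: white ceramic crucible, 42 mm across, 42 high, standing behind the stand's right chute; bystander, leave alone; origin at the middle of its underside
- firebrick: loose terracotta-coloured firebrick, 75 x 110 x 60 high; bystander, leave alone; origin at the middle of its underside
- jar: closed jar, 60 mm across, 85 high, blue cap; bystander, leave alone; origin at the middle of its underside
- tongs: steel crucible tongs lying flat, 250 mm long, 8 high; bystander, leave alone; origin at the middle of its underside
- brush: hand brush lying flat; bystander, leave alone; origin at the middle of its underside

How it is judged:
By the outcome, as a careful person would: the job done as asked, in the order asked, and still so for the second after the job is handed in, with the robot touching nothing.
It also fails if it takes over 48 s, if anything falls off the work surface, if the arm or the gripper's body presses on something with over 40 N, if the wrist force passes 120 N, or if a joint passes its speed limit or range.

## Working session

There is one attempt and no reset: what is moved stays moved. The work goes in short steps, each a Python script; the robot and the scene stay as the last script left them, time stands still between calls to the robot, and variables do not carry over. Pictures are saved under pics/ and viewed, at most 10 in all, crops included, and the job is handed in when it is done.

```bash
mkdir -p pics; cat > h.py <<'E'
import numpy as np, cv2
from rig import robot
def grab(n):
    im,d=robot.grab_frame(n); return im,d,robot.camera_info(n)
def cloud(d,c):
    f=d.shape[0]/2/np.tan(np.radians(c['vfov'])/2)
    v,u=np.mgrid[:d.shape[0],:d.shape[1]]
    P=np.stack([(u-c['cx'])*d/f,(v-c['cy'])*d/f,d],-1)
    V=np.array(c['view']); return (P-V[:3,3])@V[:3,:3]
def save(n,im): cv2.imwrite('pics/'+n,cv2.cvtColor(im,cv2.COLOR_RGB2BGR))
E
python3 - <<'E'
from h import *
for n in('scene','top'):
    im,d,c=grab(n); save(n+'0.png',im); np.savez(n+'0.npz',im=im,P=cloud(d,c),d=d)
    print({k:np.round(v,3).tolist() for k,v in c.items()},(d>0).mean())
E
```

```text
{'vfov': 56.776, 'cx': 254.338, 'cy': 188.344, 'view': [[-0.218, 0.976, 0.008, 0.16], [0.724, 0.167, -0.67, -0.293], [-0.655, -0.14, -0.743, 1.599], [0.0, 0.0, 0.0, 1.0]]} 0.995849609375
{'vfov': 50.188, 'cx': 254.288, 'cy': 196.744, 'view': [[0.014, -1.0, 0.002, -0.047], [-0.989, -0.014, -0.148, 0.561], [0.148, -0.0, -0.989, 1.641], [0.0, 0.0, 0.0, 1.0]]} 0.9960835774739584
```

View pics/scene0.png

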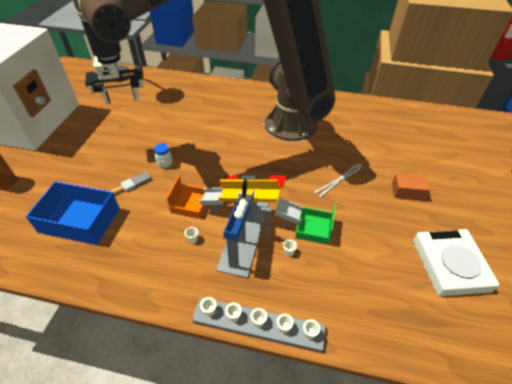

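View pics/top0.png

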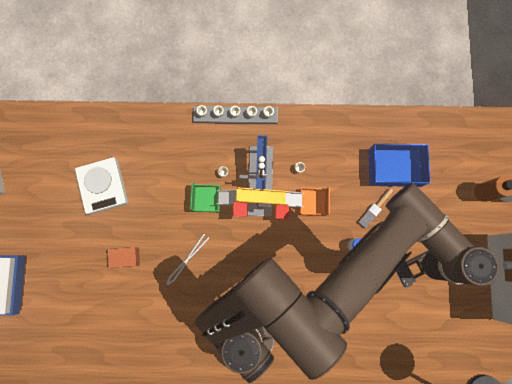

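The scene view looks from behind the stand. In the top view, the red paddles are at about (240,209) and (282,211), the balls at (262,158–175), the green tray at (205,198) and the orange tray at (315,201). Next I'll measure these from depth.

```bash
python3 - <<'E'
from h import *
for n,roi in(('top',(120,225,180,335)),('scene',(170,280,160,345))):
    z=np.load(n+'0.npz'); im,P=z['im'],z['P']
    hsv=cv2.cvtColor(im,cv2.COLOR_RGB2HSV); H,S,V=[hsv[...,i].astype(int) for i in range(3)]
    R=np.zeros(H.shape,bool); R[roi[0]:roi[1],roi[2]:roi[3]]=1
    M={'red':((H<4)|(H>174))&(S>190)&(V>120),'yellow':(H>20)&(H<33)&(S>170)&(V>120),'green':(H>45)&(H<80)&(S>120),
       'orange':(H>5)&(H<16)&(S>200)&(V>140),'blue':(H>100)&(H<125)&(S>140),'black':(V<45),'white':(S<45)&(V>170)}
    for k,m in M.items():
        m=(m&R&(P[...,2]>(.03 if k!='black' else .2))).astype(np.uint8)
        N,L,st,ce=cv2.connectedComponentsWithStats(m)
        for i in range(1,N):
            if st[i,4]<6: continue
            p=P[L==i]; print(n,k,st[i].tolist(),'med',np.median(p,0).round(3),'min',p.min(0).round(3),'max',p.max(0).round(3))
im=cv2.cvtColor(np.load('top0.npz')['im'],cv2.COLOR_RGB2BGR)[125:225,180:340]
a=cv2.resize(im,None,fx=4.9,fy=3*1.0,interpolation=2) if 0 else cv2.resize(im,(480,300),interpolation=2)
b=cv2.cvtColor(np.load('scene0.npz')['im'],cv2.COLOR_RGB2BGR)[165:280,160:345]
b=cv2.resize(b,(480,298),interpolation=2); cv2.imwrite('pics/crop0.png',np.vstack([a,b]))
E
```

```text
top green [192, 183, 1, 6, 6] med [0.596 0.211 0.087] min [0.587 0.21  0.085] max [0.606 0.211 0.095]
top green [191, 197, 2, 11, 12] med [0.529 0.213 0.085] min [0.51  0.211 0.065] max [0.549 0.214 0.092]
top green [193, 209, 23, 2, 23] med [0.504 0.165 0.041] min [0.503 0.121 0.034] max [0.508 0.211 0.045]
top white [260, 156, 5, 6, 23] med [ 0.686 -0.067  0.19 ] min [ 0.678 -0.074  0.176] max [ 0.699 -0.059  0.198]
top white [259, 163, 6, 5, 21] med [ 0.662 -0.067  0.186] min [ 0.655 -0.075  0.177] max [ 0.671 -0.055  0.198]
top white [219, 167, 3, 5, 8] med [0.677 0.105 0.034] min [0.669 0.1   0.031] max [0.683 0.109 0.048]
top white [296, 169, 6, 3, 7] med [ 0.673 -0.219  0.045] min [ 0.313 -0.231  0.036] max [ 0.679 -0.039  1.706]
top white [262, 170, 5, 5, 10] med [ 0.628 -0.071  0.191] min [ 0.618 -0.082  0.176] max [ 0.644 -0.066  0.247]
top white [219, 173, 8, 3, 8] med [0.652 0.093 0.042] min [0.65  0.08  0.034] max [0.657 0.107 0.049]
top white [218, 192, 11, 12, 121] med [0.553 0.084 0.059] min [ 0.313 -0.039  0.048] max [0.578 0.106 1.706]
top white [286, 193, 17, 14, 1
[... 1739 characters left out ...]
 -0.058  0.201] max [1.294 0.117 0.99 ]
scene white [203, 192, 18, 9, 134] med [ 0.539 -0.197  0.058] min [ 0.519 -0.227  0.047] max [ 0.579 -0.164  0.089]
scene white [234, 199, 13, 19, 132] med [ 0.664 -0.059  0.18 ] min [ 0.623 -0.074  0.15 ] max [1.294 0.117 0.99 ]
scene white [287, 207, 14, 12, 121] med [0.547 0.092 0.056] min [0.526 0.07  0.046] max [1.294 0.117 0.99 ]
scene white [194, 229, 4, 4, 6] med [ 0.676 -0.208  0.037] min [ 0.672 -0.217  0.032] max [ 0.683 -0.203  0.041]
scene white [292, 241, 4, 7, 13] med [0.654 0.111 0.038] min [0.65  0.104 0.031] max [0.67  0.116 0.044]
scene white [285, 248, 8, 3, 10] med [0.683 0.095 0.04 ] min [0.68  0.086 0.032] max [0.687 0.108 0.045]
```

View pics/crop0.png

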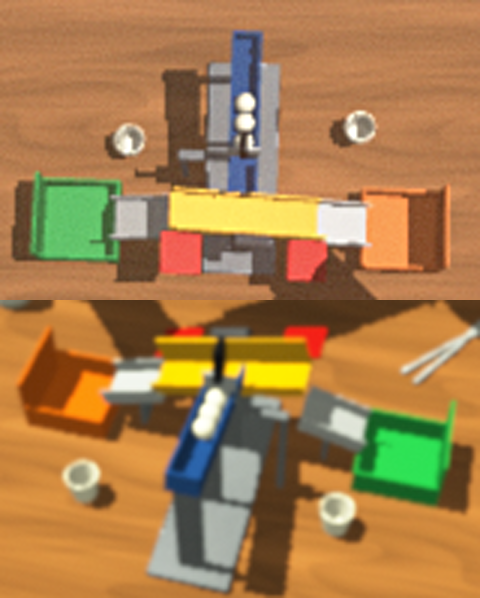

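The left paddle is raised (z about 0.145, against 0.10 on the right), so the gate feeds right for now. I'll press the left paddle, and the balls should then go to the green tray. Next I'll fit the stand's pose.

```bash
python3 - <<'E'
from h import *
z=np.load('top0.npz'); im,P=z['im'],z['P']
hsv=cv2.cvtColor(im,cv2.COLOR_RGB2HSV); H,S,V=[hsv[...,i].astype(int) for i in range(3)]
for u,v in((240,209),(282,211),(262,140),(262,158),(205,198),(315,201),(260,190),(262,174)): print((u,v),hsv[v,u],P[v,u].round(3))
R=np.zeros(H.shape,bool); R[125:225,185:335]=1
def comp(m,z0,z1,mn=20):
    m=(m&R&(P[...,2]>z0)&(P[...,2]<z1)).astype(np.uint8); N,L,st,ce=cv2.connectedComponentsWithStats(m)
    return [P[L==i] for i in range(1,N) if st[i,4]>=mn]
def yaw(p):
    c=p[:,:2].mean(0); w=np.linalg.svd(p[:,:2]-c,full_matrices=False)[2][0]; return np.degrees(np.arctan2(w[1],w[0]))
for k,m,z0,z1 in(('red',((H<9)|(H>172))&(S>150),.08,.17),('blue',(H>100)&(H<130)&(S>90),.13,.25),('green',(H>45)&(H<80)&(S>90),-.01,.025),('orange',(H>4)&(H<18)&(S>140),-.01,.025),('yellow',(H>18)&(H<33)&(S>130),.06,.2)):
    for p in comp(m,z0,z1): print(k,len(p),'mean',p.mean(0).round(4),'lo',np.percentile(p,3,0).round(3),'hi',np.percentile(p,97,0).round(3),'yaw',yaw(p).round(1),cv2.minAreaRect((p[:,:2]*1000).astype(np.float32)))
s=np.load('scene0.npz'); q=s['P']; v=s['im'].astype(int).max(-1)
m=(v<60)&(q[...,2]>.19)&(q[...,2]<.26)&(abs(q[...,0]-.63)<.05)&(abs(q[...,1]+.06)<.05); print('tab scene',q[m].mean(0),q[m].min(0),q[m].max(0))
m=(P[...,2]>.225)&(P[...,2]<.26)&R; print('tab top',np.argwhere(m).tolist(),P[m].round(3).tolist())
E
```

```text
(240, 209) [  2 167 243] [0.499 0.015 0.138]
(282, 211) [  2 176 241] [ 0.498 -0.149  0.098]
(262, 140) [110 122 159] [ 0.761 -0.066  0.183]
(262, 158) [  0   0 255] [ 0.69  -0.067  0.186]
(205, 198) [ 63 126 193] [0.559 0.167 0.003]
(315, 201) [ 12 170 254] [ 0.552 -0.294  0.007]
(260, 190) [ 17 176 146] [ 0.578 -0.061  0.116]
(262, 174) [ 17  24 167] [ 0.614 -0.066  0.25 ]
red 188 mean [0.4988 0.0155 0.1443] lo [ 0.474 -0.008  0.137] hi [0.524 0.039 0.153] yaw 160.4 ((499.0985412597656, 15.139252662658691), (51.60734176635742, 52.49756622314453), 87.50615692138672)
red 175 mean [ 0.4956 -0.1492  0.1024] lo [ 0.471 -0.173  0.094] hi [ 0.521 -0.125  0.112] yaw -155.4 ((495.8580017089844, -149.37062072753906), (52.683013916015625, 48.514015197753906), 0.5280212759971619)
blue 130 mean [ 0.728  -0.0565  0.1808] lo [ 0.654 -0.07   0.168] hi [ 0.771 -0.047  0.203] yaw 173.6 ((709.0927124023438, -55.77137756347656), (22.221019744873047, 131.5599822998047), 84.9300765991211)
blue 68 mean [ 0.6021 -0.0571  0.1522] lo [ 0.58  -0.076  0.142] hi [ 0.619 -0.045  0.171] yaw 166.7 ((599.208190917
[... 1591 characters left out ...]
 261], [172, 262], [173, 260], [173, 261], [173, 262], [174, 260], [174, 261], [174, 262], [175, 260], [175, 261], [175, 262]] [[0.636, -0.059, 0.249], [0.637, -0.062, 0.247], [0.637, -0.066, 0.248], [0.632, -0.059, 0.252], [0.631, -0.062, 0.255], [0.634, -0.066, 0.244], [0.629, -0.059, 0.249], [0.628, -0.062, 0.254], [0.629, -0.066, 0.248], [0.625, -0.059, 0.252], [0.625, -0.062, 0.252], [0.626, -0.066, 0.247], [0.621, -0.059, 0.253], [0.621, -0.062, 0.25], [0.623, -0.066, 0.244], [0.618, -0.059, 0.25], [0.617, -0.062, 0.252], [0.618, -0.066, 0.247], [0.615, -0.059, 0.246], [0.615, -0.062, 0.247], [0.614, -0.066, 0.25], [0.613, -0.059, 0.237], [0.612, -0.063, 0.244], [0.613, -0.066, 0.238]]
```

```bash
cat >> h.py <<'E'
yw=np.radians(-1.1); O=np.array([.556,-.063,0]); A=np.array([[np.cos(yw),-np.sin(yw),0],[np.sin(yw),np.cos(yw),0],[0,0,1]])
W=lambda x,y,z: O+A@np.array([x,y,z])
E
python3 - <<'E'
from h import *
P=np.load('top0.npz')['P']; q=(P-O)@A
m=(abs(q[...,1])<.05)&(q[...,0]>-.1)&(q[...,0]<-.03)&(q[...,2]>.02); p=q[m]
for i in range(-100,-30,10):
    s=p[(p[:,0]>=i/1e3)&(p[:,0]<(i+10)/1e3)]
    if len(s): print(i,len(s),s[:,1].min().round(3),s[:,1].max().round(3),s[:,2].max().round(3))
for n,y in(('y||y+',A[:,1]),('y||y-',-A[:,1]),('y||x+',A[:,0]),('y||x-',-A[:,0])):
    R=np.column_stack([np.cross(y,[0,0,-1]),y,[0,0,-1]])
    for t in(W(-.064,.088,.25),W(-.064,.088,.1),W(.072,-.04,.222)):
        k=robot.ik(t,R); print(n,None if k is None else np.round(k,0))
E
```

```text
-60 8 -0.007 0.035 0.163
-50 42 -0.038 0.019 0.168
-40 65 -0.05 0.047 0.169
y||y+ [  26.    2.  -19.    0.  -68. -117.]
y||y+ [  26.   11.  -31.    0.  -48. -117.]
y||y+ [  8.  17.  -5.   0. -68. -99.]
y||y- [ 26.   2. -19.   0. -68.  63.]
y||y- [ 26.  11. -31.   0. -48.  63.]
y||y- [  8.  17.  -5.   0. -68.  81.]
y||x+ [ 26.   2. -19.   0. -68. 153.]
y||x+ [ 26.  11. -31.   0. -48. 153.]
y||x+ [  8.  17.  -5.   0. -68. 171.]
y||x- [ 26.   2. -19.   0. -68. -27.]
y||x- [ 26.  11. -31.   0. -48. -27.]
y||x- [  8.  17.  -5.   0. -68.  -9.]
```

```bash
cat >> h.py <<'E'
R=np.column_stack([np.cross(-A[:,0],[0,0,-1]),-A[:,0],[0,0,-1]])
E
python3 - <<'E'
from h import *
robot.move_gripper(0.0)
p=robot.read_position(); robot.servo_line([p[0],p[1],.36],speed=.2)
robot.goto(W(-.061,.089,.30),R)
robot.servo_line(W(-.061,.089,.165),speed=.15)
for z in(.145,.135,.125,.118,.112,.107):
    robot.servo_line(W(-.061,.089,z),speed=.05); print(z,robot.read_position().round(4) if hasattr(robot.read_position(),'round') else robot.read_position(),np.round(robot.read_force(),1))
robot.servo_line(W(-.061,.089,.30),speed=.2)
robot.goto(W(.072,-.12,.32),R)
im,d,c=grab('scene'); im2,d2,c2=grab('top')
s=cv2.resize(im[165:280,160:345],(480,298),interpolation=2); t=cv2.resize(im2[125:225,180:340],(480,300),interpolation=2)
save('after1.png',np.vstack([s,t]))
for n,P in(('scene',cloud(d,c)),('top',cloud(d2,c2))):
    q=(P-O)@A
    for y in(.085,-.085):
        m=(abs(q[...,1]-y)<.02)&(abs(q[...,0]+.063)<.018)&(q[...,2]>.07)&(q[...,2]<.18); print(n,y,m.sum(),np.median(q[m][:,2]) if m.any() else None)
print(robot.read_t())
E
```

```text
0.145 [0.4966 0.027  0.1448] [-0.5 -0.1  0.1]
0.135 [0.4964 0.027  0.1346] [0.3 0.3 0.6]
0.125 [0.4964 0.027  0.1245] [ 0.7 -0.5  0.7]
0.118 [0.4965 0.0271 0.1176] [-0.1  0.6  0.4]
0.112 [0.4965 0.0271 0.1116] [-0.3 -0.3  0.2]
0.107 [0.4965 0.027  0.1067] [ 0.6 -0.6 -0.4]
scene 0.085 44 0.10194424691714764
scene -0.085 50 0.14533800122037427
top 0.085 0 None
top -0.085 93 0.14583137916846944
10.0083
```

View pics/after1.png

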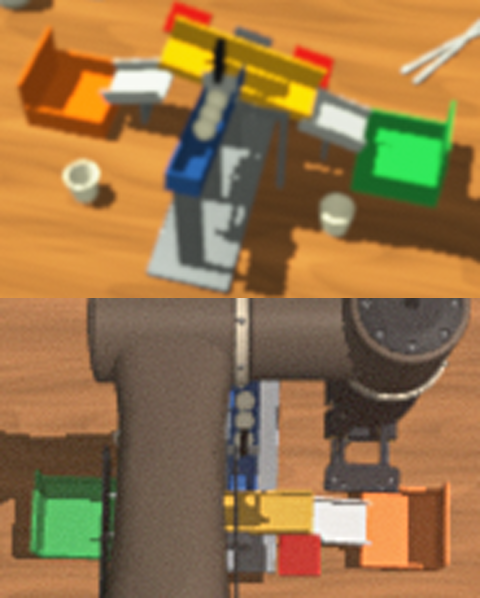

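The gate has rocked over: the left paddle is at 0.102, the right at 0.146, and the balls are still held. Next I'll push the tab.

```bash
python3 - <<'E'
from h import *
robot.servo_line(W(.072,-.045,.30),speed=.15)
robot.servo_line(W(.072,-.045,.223),speed=.12)
print(np.round(robot.read_position(),4),np.round(robot.read_force(),1))
robot.servo_line(W(.072,.0,.223),speed=.06)
f0=None
for y in list(np.arange(.006,.030,.006))+list(np.arange(.030,.0421,.0015)):
    robot.servo_line(W(.072,y,.223),speed=.06)
    f=np.array(robot.read_force())@A; print(round(y,4),((robot.read_position()-O)@A).round(4),f.round(1))
    if abs(f[1])>8: break
robot.servo_line(W(.072,y-.03,.223),speed=.1)
robot.servo_line(W(.072,y-.03,.33),speed=.2)
robot.goto(W(-.02,-.26,.38),R)
im,d,c=grab('scene'); im2,d2,c2=grab('top')
s=cv2.resize(im[165:280,160:345],(480,298),interpolation=2); t=cv2.resize(im2[125:225,180:340],(480,300),interpolation=2)
save('after2.png',np.vstack([s,t]))
q=(cloud(d,c)-O)@A; v=im.max(-1)
m=(v<70)&(q[...,2]>.21)&(q[...,2]<.26)&(abs(q[...,0]-.072)<.03)&(abs(q[...,1]-.03)<.06); print('tab',m.sum(),q[m].mean(0).round(4) if m.any() else 0)
print(robot.read_t())
E
```

```text
[ 0.6276 -0.1097  0.2238] [ 0.5 -0.   0.3]
0.006 [0.072  0.0062 0.2229] [ 0.2 -0.1 -0.2]
0.012 [0.072  0.0123 0.223 ] [ 0.3 -0.2  0.5]
0.018 [0.072  0.0184 0.223 ] [ 0.3 -0.  -0.4]
0.024 [0.072  0.0244 0.223 ] [-0.2 -0.1 -0. ]
0.03 [0.072  0.0304 0.223 ] [-0.1 -0.4 -1. ]
0.0315 [0.072  0.0316 0.223 ] [-0.3  0.4 -0. ]
0.033 [0.072 0.033 0.223] [ 0.3 -1.1  0.8]
0.0345 [0.072  0.0345 0.223 ] [ 1.1 -1.6 -0.8]
0.036 [0.072  0.0361 0.223 ] [-0.7 -1.2 -0.4]
0.0375 [0.072  0.0365 0.223 ] [ 0.5 -5.4 -0.8]
0.039 [0.0719 0.0367 0.2231] [  1.2 -11.1  -1.6]
tab 52 [0.0731 0.0556 0.2363]
17.4583
```

View pics/after2.png

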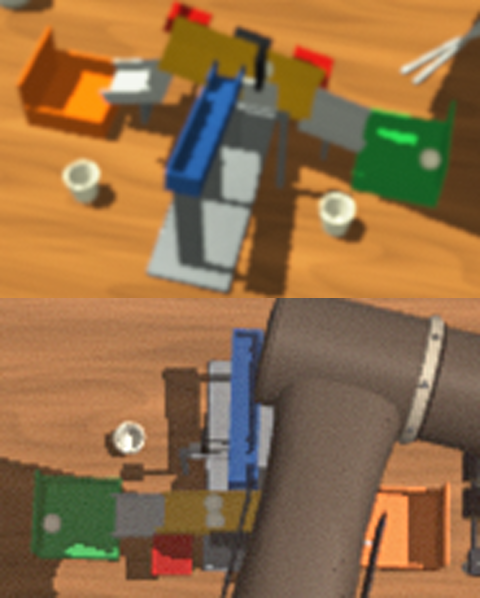

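The stop is against its end stop, and one ball is in the green tray. Two are still in the gate, either rolling or jammed, so I'll wait and look again.

```bash
python3 - <<'E'
from h import *
robot.goto(W(-.1,-.35,.40),R); robot.dwell(1.5)
im,d,c=grab('scene'); im2,d2,c2=grab('top')
s=cv2.resize(im[165:280,160:345],(480,298),interpolation=2); t=cv2.resize(im2[125:225,180:340],(480,300),interpolation=2)
save('after3.png',np.vstack([s,t])); np.savez('a3.npz',im=im2,P=cloud(d2,c2)); print(robot.read_t())
E
```

```text
19.6167
```

View pics/after3.png

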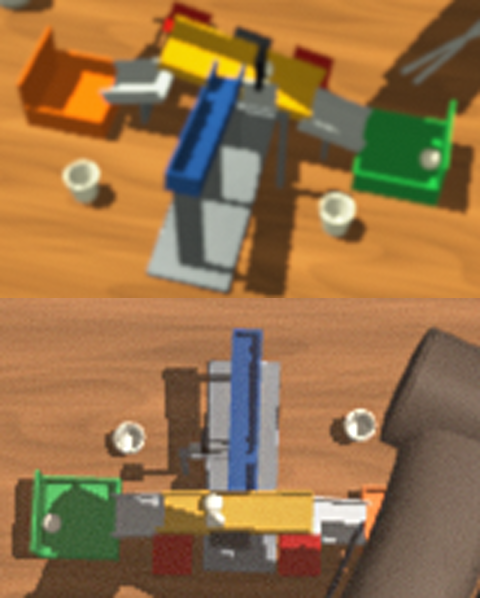

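```bash
python3 - <<'E'
from h import *
z=np.load('a3.npz'); im,P=z['im'],z['P']; q=(P-O)@A
hsv=cv2.cvtColor(im,cv2.COLOR_RGB2HSV)
print((q[184:202,248:257]*1000)[...,2].round().astype(int)); print(hsv[184:202,248:257,1])
print(q[188,252],q[193,252],q[198,252])
im,d=robot.grab_frame('scene')
save('z1.png',np.vstack([cv2.resize(im[165:215,215:290],(600,298),interpolation=2),cv2.resize(z['im'][180:215,225:295],(600,300),interpolation=2)]))
E
```

```text
[[ -3  11  11   4   9  15   8  16 172]
 [  4  22  21   9   9  15   6  18 173]
 [ -2  11  11  16  14   7   3  11 175]
 [  2  16  14  10   6   9  12   5 167]
 [  2  11  13  17  13  17  13   4 171]
 [120 122 125 123 121 131 126 123 125]
 [106 105 125 132 126 112 112 116 118]
 [102 129 134 126 128 131 112 103 107]
 [124 131 128 137 127 132 118 110 115]
 [117 138 128 135 132 136 113 114 114]
 [126 128 127 135 129 133 103 109 110]
 [102 121 126 125 129 116 106 112 113]
 [101 103 136 141 137 132 116 116 109]
 [102 133 136 135 146 137 130 111 107]
 [101 133 137 137 133 134 137 113 114]
 [107 137 145 138 137 144 142 110 109]
 [ 97 132 135 134 132 136 128 112 119]
 [146 148 148 149 151 149 150 149 152]]
[[ 83   7   5   6   6   9   8  10 121]
 [ 89   7   9   8   8   8   9  10 128]
 [ 87  11   6   8   5   6  14   8 127]
 [ 65   3   5   3   3   3   9  13 141]
 [114  27   6   0   5   5   2  17 128]
 [174 160  90  81  87  88  84  75  43]
 [167 118  60  53  84 116 172 172 168]
 [ 89  43  30  15  19  31 154 186 182]
 [ 57  34  16   5   1   7 125 174 171]
 [ 50  37  14   6   1  11 115 173 170]
 [ 68  39  19  13   9  24 137 171 169]
 [106  49  42  37  40  88 170 173 171]
 [155  75  43  31  33  86 169 170 170]
 [139  50  40  44   9  22 110 174 171]
 [108  39  42  42  32   0  35 153 170]
 [111  35  39  40  43  34  54 158 175]
 [123  34  41  39  35  46 102 172 173]
 [153 106 101 106 109 116 147 179 175]]
[0.04618115 0.03468975 0.01288162] [0.00615452 0.03294187 0.13157241] [-0.01371263  0.0322592   0.13316552]
```

View pics/z1.png

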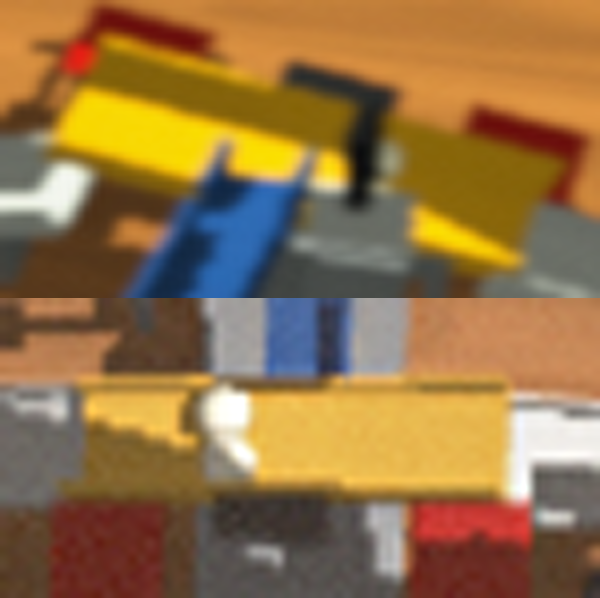

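Two balls are wedged side by side across the trough at about y = +0.032. I won't touch them. Instead I'll nudge the raised right paddle partway, staying short of level, and release it so the gate drops back and shakes them loose.

```bash
cat >> h.py <<'E'
def count(n=''):
    im,d,c=grab('scene'); q=(cloud(d,c)-O)@A; hsv=cv2.cvtColor(im,cv2.COLOR_RGB2HSV)
    w=(hsv[...,1]<70)&(hsv[...,2]>100)
    tr=w&(abs(q[...,0])<.051)&(abs(q[...,1]-.226)<.051)&(q[...,2]<.035)
    g=w&(abs(q[...,0])<.03)&(abs(q[...,1])<.1)&(q[...,2]>.1)&(q[...,2]<.16)
    print(n,'tray px',tr.sum(),'gate px',g.sum(),'t',robot.read_t(),flush=True); return im,tr.sum(),g.sum()
E
python3 - <<'E'
from h import *
count('before')
robot.goto(W(-.061,-.089,.20),R)
robot.servo_line(W(-.061,-.089,.152),speed=.15)
for z in(.138,.134,.131,.129):
    robot.servo_line(W(-.061,-.089,z),speed=.05)
    robot.servo_line(W(-.061,-.089,.156),speed=.3); robot.dwell(.5)
    im,a,b=count(z)
    if b==0 or a>40: break
robot.servo_line(W(-.061,-.089,.25),speed=.2); 
save('after4.png',cv2.resize(im[165:280,160:345],(640,400),interpolation=2))
E
```

```text
before tray px 36 gate px 14 t 19.7167
0.138 tray px 50 gate px 16 t 22.6667
```

View pics/after4.png

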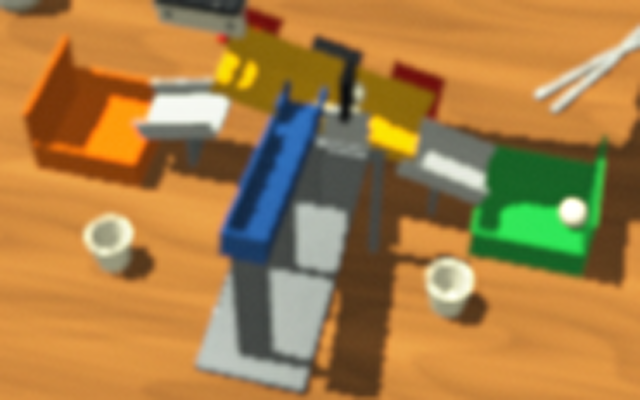

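My stop threshold tripped too early: there is still one ball in the tray. I'll carry on with deeper nudges.

```bash
python3 - <<'E'
from h import *
robot.servo_line(W(-.061,-.089,.152),speed=.25)
for z in(.133,.130,.128,.128):
    robot.servo_line(W(-.061,-.089,z),speed=.06); 
    robot.servo_line(W(-.061,-.089,.156),speed=.4); robot.dwell(.5)
    im,a,b=count(z)
    if a>75: break
save('after5.png',cv2.resize(im[165:280,160:345],(640,400),interpolation=2))
E
```

```text
0.133 tray px 50 gate px 20 t 25.0917
0.13 tray px 50 gate px 24 t 26.475
0.128 tray px 50 gate px 25 t 27.8917
0.128 tray px 50 gate px 30 t 29.3083
```

```bash
cat >> h.py <<'E'
def gate():
    im,d,c=grab('top'); q=(cloud(d,c)-O)@A; s=cv2.cvtColor(im,cv2.COLOR_RGB2HSV)
    g=(s[...,1]<60)&(s[...,2]>90)&(abs(q[...,0])<.032)&(abs(q[...,1])<.105)&(q[...,2]>.085)&(q[...,2]<.16)
    p=q[g]; 
    print('gate',g.sum(),p.mean(0).round(3),p.min(0).round(3),p.max(0).round(3) if g.any() else '')
E
python3 - <<'E'
from h import *
gate()
s=np.load('a3.npz'); q=(s['P']-O)@A; h=cv2.cvtColor(s['im'],cv2.COLOR_RGB2HSV)
g=(h[...,1]<60)&(h[...,2]>90)&(abs(q[...,0])<.032)&(abs(q[...,1])<.105)&(q[...,2]>.085)&(q[...,2]<.16); p=q[g]; print(g.sum(),p.mean(0).round(3),p.min(0).round(3),p.max(0).round(3))
E
```

```text
gate 2 [0.003 0.041 0.127] [-0.002  0.04   0.126] [0.007 0.041 0.129]
64 [-0.001  0.022  0.132] [-0.031 -0.102  0.086] [0.026 0.049 0.149]
```

View pics/after5.png

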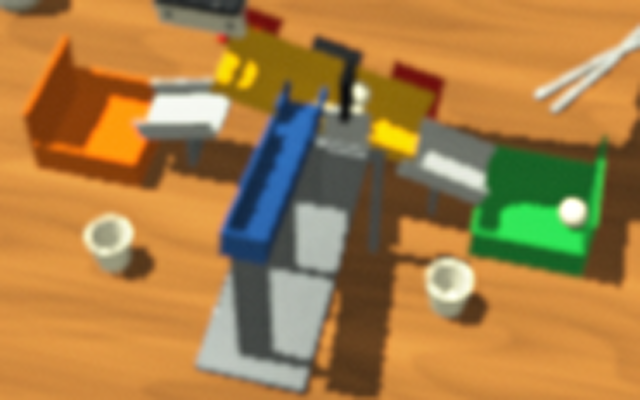

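The visible ball is creeping with each tap, so the taps are working. I'll use quicker taps from closer to level.

```bash
python3 - <<'E'
from h import *
def pos():
    im,d,c=grab('scene'); q=(cloud(d,c)-O)@A; h=cv2.cvtColor(im,cv2.COLOR_RGB2HSV); w=(h[...,1]<70)&(h[...,2]>100)
    g=w&(abs(q[...,0])<.03)&(q[...,1]>.02)&(q[...,1]<.1)&(q[...,2]>.09)&(q[...,2]<.17)
    tr=w&(abs(q[...,0])<.051)&(abs(q[...,1]-.226)<.051)&(q[...,2]<.035)
    print('gate',g.sum(),np.median(q[g],0).round(3) if g.any() else '','tray',tr.sum(),'t',round(robot.read_t(),2)); return tr.sum()
pos()
for i in range(5):
    robot.servo_line(W(-.061,-.089,.1272),speed=.12)
    robot.servo_line(W(-.061,-.089,.155),speed=.5)
    if pos()>75: break
E
```

```text
gate 23 [-0.009  0.05   0.13 ] tray 51 t 29.41
gate 44 [0.004 0.026 0.146] tray 49 t 30.1
gate 44 [0.003 0.026 0.145] tray 49 t 30.78
gate 44 [0.003 0.026 0.145] tray 49 t 31.47
gate 45 [0.005 0.026 0.145] tray 50 t 32.15
gate 45 [0.005 0.026 0.146] tray 49 t 32.83
```

```bash
python3 - <<'E'
from h import *
im,d,c=grab('scene'); im2,d2,c2=grab('top')
for n,D,C in(('scene',d,c),('top',d2,c2)):
    q=(cloud(D,C)-O)@A
    for y in(.085,-.085):
        m=(abs(q[...,1]-y)<.02)&(abs(q[...,0]+.063)<.018)&(q[...,2]>.07)&(q[...,2]<.18); print(n,y,m.sum(),np.median(q[m][:,2]) if m.any() else None)
save('after6.png',np.vstack([cv2.resize(im[165:260,160:345],(584,300),interpolation=2),cv2.resize(im2[175:220,180:340],(584,164),interpolation=2)]))
E
```

```text
scene 0.085 61 0.14347777582570137
scene -0.085 36 0.09898158379968777
top 0.085 0 None
top -0.085 0 None
```

View pics/after6.png

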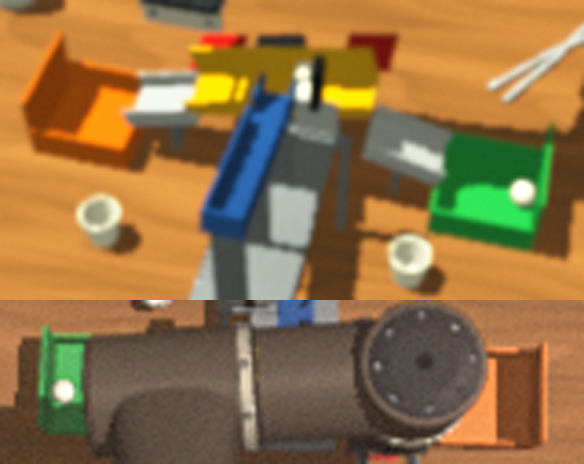

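My faster tap carried the gate over to the right by momentum, but the two balls stayed wedged in it. I'll press the left paddle briskly to bring it back. If they're still wedged, I'll go back to the gentle taps, checking the gate state after each one.

```bash
cat >> h.py <<'E'
def st(n=''):
    im,d,c=grab('scene'); q=(cloud(d,c)-O)@A; h=cv2.cvtColor(im,cv2.COLOR_RGB2HSV); w=(h[...,1]<70)&(h[...,2]>100)
    g=w&(abs(q[...,0])<.03)&(q[...,1]>.01)&(q[...,1]<.1)&(q[...,2]>.09)&(q[...,2]<.17)
    tr=w&(abs(q[...,0])<.051)&(abs(q[...,1]-.226)<.051)&(q[...,2]<.035)
    o=w&(abs(q[...,0])<.045)&(abs(q[...,1]+.226)<.045)&(q[...,2]>.008)&(q[...,2]<.035)
    z=[]
    for y in(.085,-.085):
        m=(abs(q[...,1]-y)<.02)&(abs(q[...,0]+.063)<.018)&(q[...,2]>.07)&(q[...,2]<.18); z.append(round(float(np.median(q[m][:,2])),3) if m.sum()>5 else 0)
    print(n,'gate',g.sum(),np.median(q[g],0).round(3) if g.any() else '','tray',tr.sum(),'orange',o.sum(),'padL,R',z,'t',round(robot.read_t(),2)); return tr.sum(),z
E
python3 - <<'E'
from h import *
robot.servo_line(W(-.061,-.089,.19),speed=.3)
robot.servo_line(W(-.061,.089,.19),speed=.35)
robot.servo_line(W(-.061,.089,.108),speed=.25)
robot.servo_line(W(-.061,.089,.19),speed=.3)
st('slam'); robot.dwell(.3); st()
E
```

```text
slam gate 18 [-0.012  0.049  0.131] tray 42 orange 0 padL,R [0.101, 0.145] t 34.81
 gate 19 [-0.009  0.049  0.131] tray 43 orange 0 padL,R [0.102, 0.145] t 35.16
```

```bash
python3 - <<'E'
from h import *
robot.servo_line(W(-.061,-.089,.19),speed=.4)
robot.servo_line(W(-.061,-.089,.151),speed=.3)
while robot.read_t()<43.8:
    robot.servo_line(W(-.061,-.089,.1295),speed=.075)
    robot.servo_line(W(-.061,-.089,.151),speed=.6); robot.dwell(.12)
    a,z=st()
    if a>85 or (z[0]>.125): break
E
```

```text
gate 23 [-0.01   0.049  0.129] tray 48 orange 0 padL,R [0.102, 0.142] t 36.88
 gate 22 [-0.009  0.05   0.129] tray 51 orange 0 padL,R [0.101, 0.142] t 37.73
 gate 28 [-0.007  0.05   0.13 ] tray 50 orange 0 padL,R [0.102, 0.142] t 38.58
 gate 29 [-0.009  0.052  0.128] tray 49 orange 0 padL,R [0.101, 0.142] t 39.43
 gate 29 [-0.008  0.051  0.128] tray 50 orange 0 padL,R [0.101, 0.141] t 40.28
 gate 35 [-0.009  0.052  0.128] tray 50 orange 0 padL,R [0.101, 0.142] t 41.13
 gate 35 [-0.01   0.052  0.126] tray 49 orange 0 padL,R [0.102, 0.142] t 41.98
 gate 36 [-0.008  0.053  0.127] tray 50 orange 0 padL,R [0.101, 0.142] t 42.83
 gate 37 [-0.009  0.054  0.125] tray 49 orange 0 padL,R [0.101, 0.142] t 43.68
 gate 43 [-0.008  0.056  0.124] tray 48 orange 0 padL,R [0.101, 0.143] t 44.53
```

The balls are creeping left with each tap. I'll use the remaining time on a few more and then hand in.

```bash
python3 - <<'E'
from h import *
while robot.read_t()<46.3:
    robot.servo_line(W(-.061,-.089,.1285),speed=.09)
    robot.servo_line(W(-.061,-.089,.153),speed=.6); robot.dwell(.05)
    a,z=st()
    if a>85 or z[0]>.125: break
robot.servo_line(W(-.061,-.089,.165),speed=.2)
while robot.read_t()<47.6: robot.dwell(.1)
st('end')
print(robot.job_done())
E
```

```text
gate 45 [-0.009  0.056  0.122] tray 50 orange 0 padL,R [0.102, 0.143] t 45.28
 gate 51 [-0.008  0.06   0.122] tray 49 orange 0 padL,R [0.102, 0.143] t 46.06
 gate 69 [-0.006  0.075  0.117] tray 50 orange 0 padL,R [0.101, 0.142] t 46.83
end gate 3 [0.021 0.022 0.163] tray 104 orange 0 padL,R [0.101, 0.143] t 47.73
the job is handed in; nothing more can be done
None
```

The job is handed in at about 47.7 s, and I believe it's done but couldn't confirm it: the gate is tipped left, the stop is fully open and the last frame shows no balls left in the gate, but only about two balls' worth of white in the green tray (none in orange), so the third was probably still rolling or hidden; also, two balls had jammed in the gate, and one of my taps to free them briefly tipped it back to the right before I pressed it left again.

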